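Find the loose mould bolt and hold its cap open

ROBOT

A 6-joint arm with a two-finger parallel gripper is mounted at the origin on a cart in front of the work surface, level with it; the furniture and walls round the work are solid. World frame = base frame: x ahead of the robot, y to its left, z up, the work surface at z = 0. Lengths are in mm, angles in rad, forces in N, time in s.
With the tool pointing down it reaches from about 275 to 750 mm from the base axis. Payload 10.2 kg.
Tool frame: the origin (TCP) lies on the front face of the gripper's body, between the roots of the fingers; the fingertips stand 73 mm ahead of it and the grasp point (between the pads) lies 54 mm ahead of it; z points along the fingers, y is the direction in which the jaws open and shut (so a half turn about z gives the same grasp; the last joint's range is limited). The gripper opens to 85 mm and grips with 20 to 120 N. Pads are 22 mm wide; open, the fingers measure 114 mm over their backs; the gripper's body (76 mm by 85 mm) begins 54 mm behind the grasp point. The pads swing forward as they close: fully open they stand 13 mm farther back than shut.
Start: joints at [-0.223, 0.313, 1.498, -0, 1.331, -0.223], TCP at [525.006, -0.014, 303.894] pointing down, gripper open.
Joint ranges: [-2.94, 2.94], [-0.97, 2.17], [0.19, 2.56], [-1.23, 4.37], [0.02, 3.11], [-2.88, 2.88]. Speed limits (rad/s): [2.39, 2.39, 3.01, 3.14, 3.14, 3.14].

INTERFACE

Orientations are given as a unit quaternion [w, x, y, z].
In Python, from rig import ctrl gives the robot as it stands.
- The arm moves only by the tool move_arm, never from a script. Its argument "series" is a list of rows, each a list of 3 entries, a list of its own where there are three numbers: the shift along the tool's x, y, z in mm, then the turn about the tool's z in degrees, then the opening, from 0 (shut) to 1 (fully open). In form: [[[tx, ty, tz], yaw, grip], ...]. A call has 1 to 10 rows; each row is the pose to reach, as a shift and turn from the pose commanded when the call began, along the tool's axes at that moment; what a row does not reach only later rows make up. A row lasts 1/8 s, in which the tool goes at most 62.5 mm and 10.7 degrees, less where a joint would pass 70% of its speed; a pose out of reach is approached as far as the arm can. A call with a gripper value outside its range is refused whole. The fingers move at their own pace and stop on an object; "force" is the grip in N (left out, the last holds). Time passes only in rows, so rows that repeat a pose let the fingers close. It gives the time, the measured TCP pose, the force and the opening at its end, in the units of the state.
- ctrl.sense(): the state, without advancing time (a new reading comes with each control period).
- ctrl.capture(name): name is "scene" or "side" or "wrist"; returns (picture, depth): 420x560x3 uint8, red, green, blue; 420x560 float32, mm along the optical axis (not along the pixel's ray), 0 where there is no reading.
- ctrl.camera_model(name): a dict with "fov_y" (degrees; the focal length in pixels is half the picture's height over the tangent of half this angle, whatever the lens; pixels are square), "cx", "cy" (the principal point, pixels), "rvec" (rotation vector, rad) and "tvec" (3), from world to camera coordinates, as OpenCV has them. Camera axes: x right, y down, z forward; pixel columns grow to the right and rows downward; lengths in mm; the calibration is good to about 2 mm. A picture is of the moment at which its call begins: read the wrist's pose just before it. camera_model takes no time and is no camera call; for the wrist camera it gives the pose at the moment of the call.
- ctrl.finish_job(): hands the job in, once; it reports no verdict.
The state is a dict: "time_s": time; "joints": joint angles; "dq": joint speeds; "tau": joint torques, N m; "eef_pos": TCP position; "ee_rot": TCP orientation; "force": force on the tool from outside, world axes, zero at the start; "wrist_torque": the same for the moment, N m; "grip_width": opening from 0.0 (shut) to 1.0 (fully open).
Only numpy, scipy, OpenCV 4.12 (cv2) and the standard library are available. Lean on these libraries where they do the work, as an engineer would, in place of code of your own. Each camera call takes 0.05 s, during which the arm holds its last target.

TASK

One of the three red-capped bolts on the mould has worked loose. Tap the caps firmly from above, about 10 N, until you find the one whose bolt sinks, then take that cap by its tab and lift it at least 50 degrees open, leaving the caps of the firm bolts shut and the things round the mould alone. Finish while still holding the cap open in the fingers, so that a colleague can get at the bolt; do not let go, as it falls shut.

Things in the scene. Friction and masses are not known exactly. Their poses are not given: they have to be found in the camera images.
- mould: grey steel three-gang mould, fixed to the worktop, 250 mm wide (its y) and 141 mm deep, holding three hardened mortar half-prisms behind a 24 mm high grey foot rail with three capped bolts. Origin on the worktop under the middle bolt; its y axis runs along the row of bolts to the left bolt, x points away from the robot, from the bolts to the mortar prisms; z up. Bolts 80 mm apart. Stands turned by up to 0.25 rad.
- bolt_left (a joint): how far the left bolt (with its cap) has sunk, m: 0 at the start; the loose bolt sinks 7 mm when pushed down with more than about 6 N (10 to 12 N is a good tap) and stays there unless pulled up with over 6 N, a firm one gives less than 1.5 mm. All three look alike.
- cap_left (a joint): opening angle of the left bolt's red cap, rad: 0 shut, 1.6 fully open; hinged at its far side (the prism side), so its near side with the tab swings up and away from the robot. A light spring and its weight (0.04 kg; together under 2 N at the tab) shut it when it is let go.
- cap_left_top (a point): centre of the flat top of the left red cap (33 mm diameter, 53.5 mm above the worktop at the start): the place to tap, straight down
- cap_left_tab (a point): centre of the left cap's red tab, an upright round disc 20 mm in diameter and 9 mm thick along the mould's y, 40 mm in front of the bolt axis and 58 mm above the worktop at the start, joined to the cap by an 8 mm wide tongue. Pinch it across its thickness from above; held so, it can turn between the fingers as the cap swings.
- cap_left_hinge (a point): middle of the left cap's hinge pin, which runs along the mould's y; with the cap shut the tab centre lies 60 mm in front of it (mould -x) and 20 mm higher; the pin sinks with the bolt
- bolt_middle (a joint): how far the middle bolt (with its cap) has sunk, m: 0 at the start; the loose bolt sinks 7 mm when pushed down with more than about 6 N (10 to 12 N is a good tap) and stays there unless pulled up with over 6 N, a firm one gives less than 1.5 mm. All three look alike.
- cap_middle (a joint): opening angle of the middle bolt's red cap, rad: 0 shut, 1.6 fully open; hinged at its far side (the prism side), so its near side with the tab swings up and away from the robot. A light spring and its weight (0.04 kg; together under 2 N at the tab) shut it when it is let go.
- cap_middle_top (a point): centre of the flat top of the middle red cap (33 mm diameter, 53.5 mm above the worktop at the start): the place to tap, straight down
- cap_middle_tab (a point): centre of the middle cap's red tab, an upright round disc 20 mm in diameter and 9 mm thick along the mould's y, 40 mm in front of the bolt axis and 58 mm above the worktop at the start, joined to the cap by an 8 mm wide tongue. Pinch it across its thickness from above; held so, it can turn between the fingers as the cap swings.
- cap_middle_hinge (a point): middle of the middle cap's hinge pin, which runs along the mould's y; with the cap shut the tab centre lies 60 mm in front of it (mould -x) and 20 mm higher; the pin sinks with the bolt
- bolt_right (a joint): how far the right bolt (with its cap) has sunk, m: 0 at the start; the loose bolt sinks 7 mm when pushed down with more than about 6 N (10 to 12 N is a good tap) and stays there unless pulled up with over 6 N, a firm one gives less than 1.5 mm. All three look alike.
- cap_right (a joint): opening angle of the right bolt's red cap, rad: 0 shut, 1.6 fully open; hinged at its far side (the prism side), so its near side with the tab swings up and away from the robot. A light spring and its weight (0.04 kg; together under 2 N at the tab) shut it when it is let go.
- cap_right_top (a point): centre of the flat top of the right red cap (33 mm diameter, 53.5 mm above the worktop at the start): the place to tap, straight down
- cap_right_tab (a point): centre of the right cap's red tab, an upright round disc 20 mm in diameter and 9 mm thick along the mould's y, 40 mm in front of the bolt axis and 58 mm above the worktop at the start, joined to the cap by an 8 mm wide tongue. Pinch it across its thickness from above; held so, it can turn between the fingers as the cap swings.
- cap_right_hinge (a point): middle of the right cap's hinge pin, which runs along the mould's y; with the cap shut the tab centre lies 60 mm in front of it (mould -x) and 20 mm higher; the pin sinks with the bolt
- screwdriver_mid (a point): red-handled screwdriver, 175 mm long, 27 mm thick, lying to the right of the mould, about along x; its centre. Bystander, leave it alone.
- tin_mid (a point): white round lidded sample tin, 64 mm wide, 40 mm high, right of the screwdriver; its centre. Bystander, leave it alone.
- marker_mid (a point): white marker pen with black cap, 131 mm long, 16 mm thick, lying left of the mould; its centre. Bystander, leave it alone.
- vial_mid (a point): small vial with a green cap, 23 mm wide, 62 mm high, standing left of the mould; its centre. Bystander, leave it alone.

How it is judged:
By the outcome, as a careful person would: the job done as asked, in the order asked, and still so for the second after the job is handed in, while the arm keeps its last pose, push and grip.
It also fails if it takes over 48 s, if anything falls off the work surface, if the arm or the gripper's body presses on something with over 40 N, if the wrist force passes 120 N, or if a joint passes its speed limit or range.

## Working session

There is one attempt and no reset: what is moved stays moved. The work goes in short steps, Python scripts to look and compute and a tool call to move; the robot and the scene stay as the last step left them, time stands still between calls to the robot, and variables do not carry over. Pictures are saved under pics/ and viewed, and the job is handed in when it is done.

Besides the shell and the picture viewer there is one more tool, called by a JSON object that holds its "name" and its "arguments". move_arm: Moves the arm, as the interface text tells. Its arguments: {"type":"object","properties":{"series":{"type":"array","items":{"type":"array"}},"force":{"type":"number"}},"required":["series"]}

```bash
mkdir -p pics; ls; python3 - <<'E'
from rig import ctrl
import cv2,numpy as np
s=ctrl.sense();print(s)
for n in ["scene","side","wrist"]:
    m=ctrl.camera_model(n);print(n,m)
    p,d=ctrl.capture(n);cv2.imwrite(f"pics/{n}0.png",p[:,:,::-1]);np.savez(f"{n}0.npz",p=p,d=d,**{k:np.array(v) for k,v in m.items()})
E
```

```text
pics
{'time_s': 0.0, 'joints': array([-2.23411601e-01,  3.13476718e-01,  1.49844113e+00, -2.02077996e-05,
        1.33100035e+00, -2.23371120e-01]), 'dq': array([ 0.00100906,  0.00028953, -0.00055575, -0.00066317,  0.00040202,
        0.00048156]), 'tau': array([-5.78409599e-04, -4.12261176e+01, -2.59742296e+01, -3.58453699e-04,
        4.11797926e-03, -1.23038126e-05]), 'eef_pos': array([5.24835222e+02, 1.55043570e-02, 3.03319818e+02]), 'ee_rot': array([-5.55601440e-04,  7.07119236e-01,  7.07094015e-01, -3.61486223e-04]), 'force': array([-0.37004983,  0.14866286, -0.43186894]), 'wrist_torque': array([-0.00079706, -0.02309937,  0.02627499]), 'grip_width': 1.0033919220003653}
scene {'fov_y': 49.81944221157542, 'cx': 276.275570706081, 'cy': 202.31562454624748, 'rvec': array([ 1.89799308, -0.65260109,  0.41432951]), 'tvec': array([-469.52605551,  195.82107072,  676.70660439])}
side {'fov_y': 50.73010494002462, 'cx': 275.5427566227201, 'cy': 199.19925580215946, 'rvec': array([ 0.22523132, -2.55473427,  1.64686281]), 'tvec': array([ 536.98602108,  104.57496037, 1003.75984073])}
wrist {'fov_y': 71.92368617285508, 'cx': 280.0965547269315, 'cy': 207.28866998714622, 'rvec': array([-2.83572183e+00, -2.89041159e-04,  2.31463533e-03]), 'tvec': array([-524.87648909,  -38.98494888,  380.9676987 ])}
```

View pics/scene0.png

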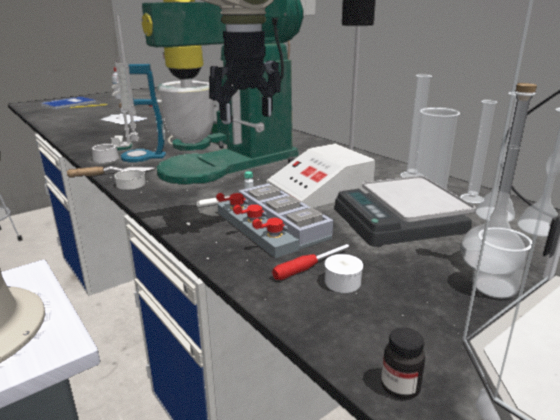

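View pics/side0.png

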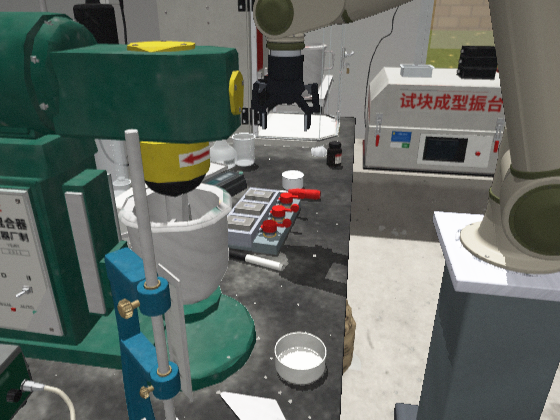

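View pics/wrist0.png

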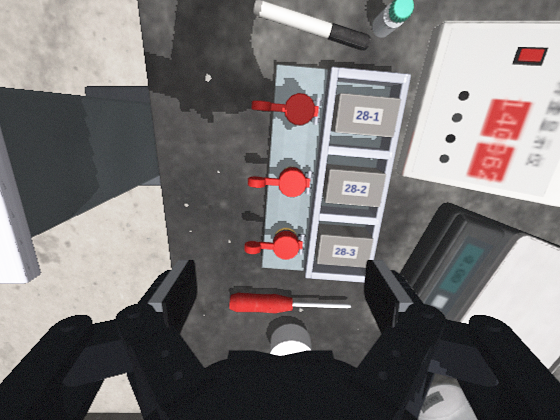

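The wrist picture shows the caps at about (300,109), (292,182) and (286,244), with tabs at (262,105), (256,183) and (251,247). The marker and vial are at the top, the screwdriver and tin below. Next I'll measure positions.

```bash
cat > h.py <<'E'
import numpy as np,cv2
def load(f):
    z=np.load(f);return {k:z[k] for k in z.files}
def cloud(z):
    p,d=z['p'],z['d'];H,W=d.shape
    f=H/2/np.tan(np.radians(float(z['fov_y']))/2)
    v,u=np.mgrid[:H,:W]
    X=np.stack([(u-float(z['cx']))*d/f,(v-float(z['cy']))*d/f,d],-1)
    R=cv2.Rodrigues(z['rvec'])[0]
    P=(X-z['tvec'])@R
    P[d<=0]=np.nan
    return P
def redmask(p):
    hsv=cv2.cvtColor(p,cv2.COLOR_RGB2HSV)
    return ((hsv[...,0]<8)|(hsv[...,0]>172))&(hsv[...,1]>150)&(hsv[...,2]>60)
E
python3 - <<'E'
from h import *
for n in ["wrist0","scene0","side0"]:
    z=load(n+".npz");P=cloud(z);m=redmask(z['p'])
    k,l,st,c=cv2.connectedComponentsWithStats(m.astype(np.uint8))
    for i in range(1,k):
        if st[i,4]<30: continue
        Q=P[l==i];Q=Q[~np.isnan(Q[:,0])]
        if len(Q)==0: continue
        print(n,st[i],np.round(np.median(Q,0)), np.round(np.percentile(Q,[2,98],axis=0)).tolist())
z=load("wrist0.npz");P=cloud(z);m=redmask(z['p'])
k,l,st,c=cv2.connectedComponentsWithStats(m.astype(np.uint8))
for i in range(1,k):
    if 400<st[i,4]:
        Q=P[l==i];print(st[i]); 
        top=Q[(Q[:,2]>49)&(Q[:,2]<57)]
        print(np.histogram(Q[:,2],bins=np.arange(20,75,4)))
E
```

```text
wrist0 [518  49  27  13 292] [760. 132.  73.] [[752.0, 127.0, 67.0], [767.0, 137.0, 77.0]]
wrist0 [ 252   93   66   32 1048] [541.  86.  54.] [[499.0, 71.0, 43.0], [563.0, 98.0, 68.0]]
wrist0 [484 100  46  38 770] [753.  77.  68.] [[739.0, 59.0, 61.0], [767.0, 91.0, 75.0]]
wrist0 [470 144  42  36 583] [745.  30.  67.] [[733.0, 16.0, 61.0], [760.0, 48.0, 75.0]]
wrist0 [248 168  62  29 932] [534.   7.  54.] [[492.0, -8.0, 43.0], [556.0, 20.0, 69.0]]
wrist0 [245 231  57  28 878] [526. -71.  54.] [[485.0, -87.0, 40.0], [549.0, -59.0, 69.0]]
wrist0 [ 229  293   64   20 1093] [ 496. -175.   24.] [[455.0, -188.0, 10.0], [539.0, -168.0, 28.0]]
scene0 [217 193  46  25 426] [531.  10.  52.] [[491.0, -12.0, 38.0], [554.0, 91.0, 67.0]]
scene0 [253 218  31  14 284] [520. -77.  53.] [[483.0, -91.0, 38.0], [543.0, -62.0, 67.0]]
scene0 [273 254  45  26 605] [ 487. -189.   21.] [[451.0, -195.0, 7.0], [537.0, -173.0, 27.0]]
scene0 [399 374  19   4  43] [ 414. -488.   43.] [[408.0, -493.0, 40.0], [424.0, -480.0, 44.0]]
side0 [257  29   6  41 192] [ 722. -662.  343.] [[720.0, -712.0, 284.0], [723.0, -62
[... 1574 characters left out ...]
, 32, 36, 40, 44, 48, 52, 56, 60, 64, 68, 72]))
[470 144  42  36 583]
(array([  0,   0,   0,   0,   0,   0,   0,   0,   0,   1, 189, 115, 113]), array([20, 24, 28, 32, 36, 40, 44, 48, 52, 56, 60, 64, 68, 72]))
[248 168  62  29 932]
(array([  0,   0,   0,   1,   1,  37,  11,  33, 673,  20,  31,  86,  36]), array([20, 24, 28, 32, 36, 40, 44, 48, 52, 56, 60, 64, 68, 72]))
[245 231  57  28 878]
(array([  0,   0,   0,   1,  16,  45,  34,  54, 555,  24,  33,  73,  34]), array([20, 24, 28, 32, 36, 40, 44, 48, 52, 56, 60, 64, 68, 72]))
[ 229  293   64   20 1093]
(array([260, 517,  25,   0,   0,   0,   0,   0,   0,   0,   0,   0,   0]), array([20, 24, 28, 32, 36, 40, 44, 48, 52, 56, 60, 64, 68, 72]))
```

```bash
python3 - <<'E'
from h import *
z=load("wrist0.npz");P=cloud(z);m=redmask(z['p'])
k,l,st,c=cv2.connectedComponentsWithStats(m.astype(np.uint8))
C=[];T=[]
for i in range(1,k):
    if 850<st[i,4] and st[i,0]<300:
        Q=P[l==i]
        if np.nanmedian(Q[:,2])<40: continue
        top=Q[abs(Q[:,2]-54)<2.5][:,:2].astype(np.float32)
        top=top[top[:,0]>np.max(top[:,0])-34]
        (cc,r)=cv2.minEnclosingCircle(top)
        tab=Q[Q[:,2]>59]
        C.append(cc);T.append((np.percentile(tab,2,axis=0)+np.percentile(tab,98,axis=0))[:2]/2)
        print("cap",np.round(cc,1),round(r,1),np.round(top.mean(0),1),"tab",np.round(T[-1],1),np.round(np.percentile(tab,[2,98],axis=0),1).tolist())
C=np.array(C);T=np.array(T)
v=C[0]-C[-1];print(np.hypot(*v),np.arctan2(-v[0],v[1]))
v=T[0]-T[-1];print(np.hypot(*v),np.arctan2(-v[0],v[1]))
print(np.arctan2(*( (C-T).mean(0)[::-1])),np.hypot(*(C-T).T))
E
```

```text
cap [544.8  85.9] 17.2 [544.8  84.5] tab [505.5  87.4] [[496.2, 83.2, 60.3], [514.8, 91.7, 69.6]]
cap [537.9   6.1] 16.8 [538.3   5.6] tab [498.9   8.2] [[489.5, 3.7, 59.3], [508.3, 12.6, 69.4]]
cap [531.6 -73.2] 16.7 [531.5 -73.4] tab [492.5 -70.9] [[483.6, -75.3, 59.9], [501.3, -66.6, 69.2]]
159.65388981701858 -0.08291688454962666
158.9190157311095 -0.0821396971900873
-0.05011393558775607 [39.3711509  39.06053945 39.22223181]
```

{"name": "move_arm", "arguments": {"series": [[[6,13,60],-10.7,0],[[6,13,110],-21.4,0],[[6,13,150],-32,0],[[6,13,160],-42.7,0],[[6,13,164],-53.4,0],[[6,13,164],-64,0],[[6,13,164],-74.7,0],[[6,13,164],-85.3,0],[[6,13,164],-85.3,0]], "force": 40}}

```text
time_s: 1.27
eef_pos: [537.9, 6.0, 139.7]
ee_rot: [-0.0, 0.042, 0.999, 0.0]
force: [0.2, -0.0, -0.1]
grip_width: 0.002
```

{"name": "move_arm", "arguments": {"series": [[[0,0,8],0,0],[[0,0,11],0,0],[[0,0,12],0,0],[[0,0,13],0,0],[[0,0,13.5],0,0],[[0,0,13.5],0,0]]}}

```text
time_s: 2.02
eef_pos: [538.0, 6.0, 126.4]
ee_rot: [0.0, 0.041, 0.999, -0.0]
force: [0.8, -0.2, 0.2]
grip_width: 0.003
```

```bash
python3 - <<'E'
from rig import ctrl
import cv2
p,d=ctrl.capture("wrist");cv2.imwrite("pics/w1.png",p[:,:,::-1])
E
```

```text
(no output)
```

View pics/w1.png

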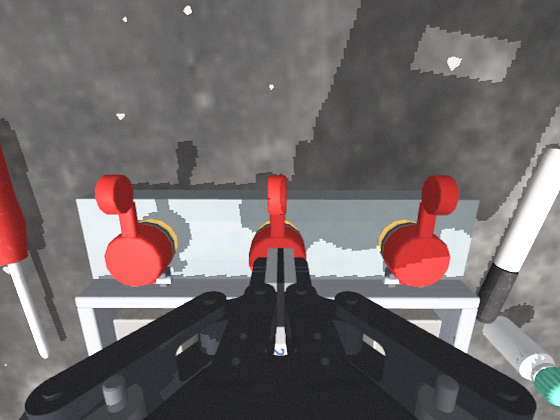

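The shut fingertips are centred over the middle cap at (277,250), in line with its tab, and just about touching. I'll push on in small steps.

{"name": "move_arm", "arguments": {"series": [[[0,0,0.5],0,0],[[0,0,1],0,0],[[0,0,1],0,0]]}}

```text
time_s: 2.45
eef_pos: [538.1, 6.0, 125.7]
ee_rot: [0.0, 0.041, 0.999, -0.0]
force: [-2.0, 0.3, 5.0]
grip_width: 0.002
```

{"name": "move_arm", "arguments": {"series": [[[0,0,0.5],0,0],[[0,0,1],0,0],[[0,0,1],0,0]]}}

```text
time_s: 2.82
eef_pos: [538.1, 6.0, 124.4]
ee_rot: [0.0, 0.041, 0.999, -0.0]
force: [-1.1, -0.4, 4.3]
grip_width: -0.003
```

{"name": "move_arm", "arguments": {"series": [[[0,0,1],0,0],[[0,0,2],0,0],[[0,0,2],0,0]]}}

```text
time_s: 3.2
eef_pos: [538.0, 6.0, 122.3]
ee_rot: [0.0, 0.041, 0.999, 0.0]
force: [0.1, -0.2, 3.1]
grip_width: -0.0
```

{"name": "move_arm", "arguments": {"series": [[[0,0,1],0,0],[[0,0,2],0,0],[[0,0,3],0,0],[[0,0,3],0,0]]}}

```text
time_s: 3.7
eef_pos: [538.0, 6.0, 119.3]
ee_rot: [0.0, 0.041, 0.999, -0.0]
force: [-0.6, 1.1, 2.9]
grip_width: -0.0
```

{"name": "move_arm", "arguments": {"series": [[[0,0,0.5],0,0],[[0,0,1],0,0],[[0,0,1],0,0]]}}

```text
time_s: 4.08
eef_pos: [538.1, 6.0, 118.9]
ee_rot: [0.0, 0.041, 0.999, -0.0]
force: [-2.2, 0.9, 9.6]
grip_width: 0.005
```

The middle bolt sank 7 mm and then stopped at 9.6 N, so that is the loose one. I'll lift, open part way and move over its tab.

{"name": "move_arm", "arguments": {"series": [[[0,0,-15],0,0],[[0,0,-38],0,0.1],[[20,-0.5,-40],0,0.35],[[40,-0.5,-40],0,0.35],[[40,-0.5,-40],0,0.35],[[40,-0.5,-40],0,0.35]]}}

```text
time_s: 4.82
eef_pos: [498.8, 8.6, 158.7]
ee_rot: [0.0, 0.041, 0.999, -0.0]
force: [-0.2, -0.0, 0.6]
grip_width: 0.35
```

```bash
python3 - <<'E'
from rig import ctrl
import cv2
from h import *
m=ctrl.camera_model("wrist")
p,d=ctrl.capture("wrist");cv2.imwrite("pics/w2.png",p[:,:,::-1])
z=dict(p=p,d=d,**m);P=cloud(z);M=redmask(p)
k,l,st,c=cv2.connectedComponentsWithStats(M.astype(np.uint8))
for i in range(1,k):
    if st[i,4]>200:
        Q=P[l==i];hi=np.nanpercentile(Q[:,2],99);T=Q[Q[:,2]>hi-9]
        print(st[i],hi,np.round(np.nanpercentile(T,[2,98],axis=0),1).tolist(),np.nanmedian(Q[:,2]))
print(ctrl.sense()['eef_pos'])
E
```

```text
[   8  177   64  112 4336] 28.17360269718504 [[453.7, -187.5, 19.6], [537.8, -168.0, 28.0]] 23.581511648821397
[ 257  222   43   81 2118] 61.78274353071623 [[489.1, 4.2, 53.5], [506.4, 12.8, 62.1]] 47.14214367728129
[ 142  225   52   78 2300] 69.01891923050758 [[482.5, -74.8, 60.7], [499.2, -43.4, 117.6]] 54.17564257021706
[ 364  226   52   76 2271] 69.04455313139599 [[490.9, 56.2, 60.3], [512.8, 91.6, 133.4]] 54.077692457041266
[498.75180051   8.6337165  158.58579411]
```

View pics/w2.png

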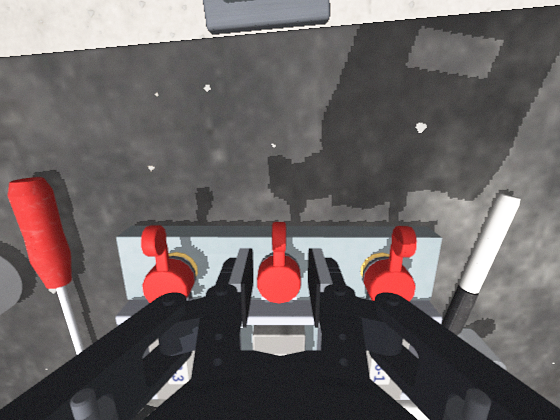

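The middle cap's top now reads 47 mm against 54 mm for the other two. Its tab at (279,240) is centred between the open fingers, so I'll go down and pinch it.

{"name": "move_arm", "arguments": {"series": [[[0.5,0,25],0,0.35],[[0.5,0,45],0,0.35],[[0.5,0,50],0,0.35],[[0.5,0,50],0,0.35],[[0.5,0,50],0,0],[[0.5,0,50],0,0],[[0.5,0,50],0,0],[[0.5,0,50],0,0]], "force": 30}}

```text
time_s: 5.88
eef_pos: [498.0, 8.2, 109.1]
ee_rot: [0.001, 0.041, 0.999, -0.001]
force: [-0.0, -5.7, 0.9]
grip_width: 0.101
```

```bash
python3 - <<'E'
from rig import ctrl
import cv2
for n in ["wrist","scene"]:
    p,d=ctrl.capture(n);cv2.imwrite(f"pics/{n}3.png",p[:,:,::-1] if n=="wrist" else cv2.resize(p[120:300,150:390,::-1],None,fx=3,fy=3))
print(ctrl.sense())
E
```

```text
{'time_s': 5.975, 'joints': array([-2.18955960e-01,  5.06428143e-01,  1.79120687e+00, -1.36122571e-03,
        8.42485031e-01, -1.70685221e+00]), 'dq': array([-0.00070221, -0.00039123, -0.00052729,  0.00065357, -0.00086042,
       -0.00078025]), 'tau': array([ 2.53414102e+00, -4.20419669e+01, -1.83258194e+01,  8.58095326e-01,
        2.18298199e-02, -6.47967425e-02]), 'eef_pos': array([497.94678905,   8.14963817, 109.12389103]), 'ee_rot': array([ 6.34985015e-04,  4.09858887e-02,  9.99159325e-01, -6.30300864e-04]), 'force': array([-2.08761538, -5.33739683,  2.02046016]), 'wrist_torque': array([-0.75081962,  0.1355943 , -0.0895023 ]), 'grip_width': 0.10081388950744756}
```

View pics/wrist3.png

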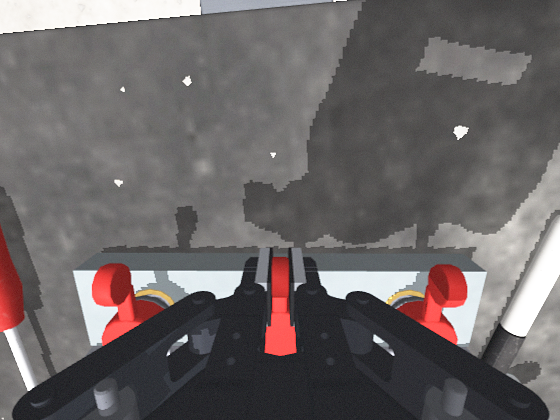

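View pics/scene3.png

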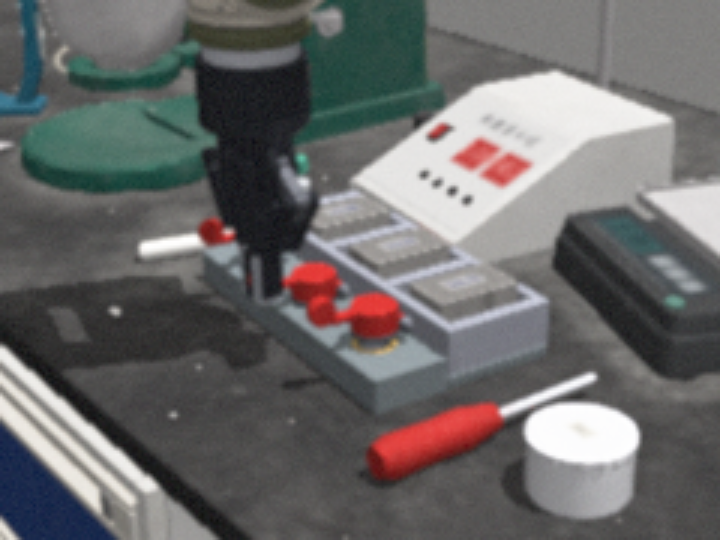

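Tab held: opening 0.101, about 8.6 mm. I'll take up the small sideways force and start along the arc.

{"name": "move_arm", "arguments": {"series": [[[0,-0.5,0],0,0],[[-2,-0.5,-5.1],0,0],[[-4.4,-0.5,-10.1],0,0],[[-4.4,-0.5,-10.1],0,0]]}}

```text
time_s: 6.48
eef_pos: [502.0, 7.8, 118.6]
ee_rot: [-0.0, 0.041, 0.999, -0.0]
force: [-0.6, -5.8, -3.1]
grip_width: 0.097
```

{"name": "move_arm", "arguments": {"series": [[[-2.8,-0.7,-4.7],0,0],[[-6.1,-0.7,-9.2],0,0],[[-9.7,-0.7,-13.4],0,0],[[-9.7,-0.7,-13.4],0,0]]}}

```text
time_s: 6.98
eef_pos: [511.7, 6.6, 132.2]
ee_rot: [0.0, 0.041, 0.999, 0.0]
force: [-3.1, -0.4, -2.1]
grip_width: 0.096
```

```bash
python3 - <<'E'
from rig import ctrl
import cv2
for n in ["wrist","scene"]:
    p,d=ctrl.capture(n);cv2.imwrite(f"pics/{n}4.png",p[:,:,::-1] if n=="wrist" else cv2.resize(p[120:300,150:390,::-1],None,fx=3,fy=3))
s=ctrl.sense();print(s['force'],s['wrist_torque'],s['eef_pos'],s['time_s'])
E
```

```text
[-2.98672619 -0.34661225 -0.78540077] [-0.10532126  0.46789796 -0.08096921] [511.62202967   6.58891548 132.15410924] 7.075
```

View pics/wrist4.png

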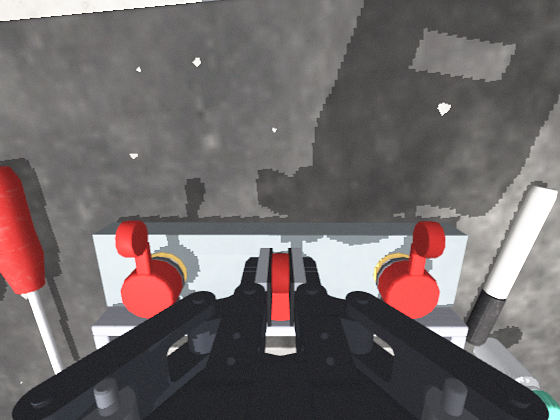

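View pics/scene4.png

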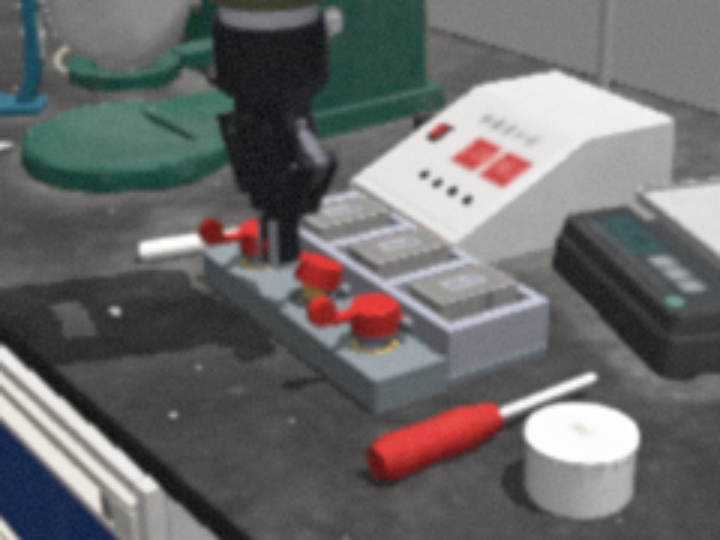

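The middle cap is tilting open with its tab between the pads, and the side caps are shut. The side force has gone, so I'll go on.

{"name": "move_arm", "arguments": {"series": [[[-4,0,-3.8],0,0],[[-8.2,0,-7.3],0,0],[[-12.8,0,-10.4],0,0],[[-17.6,0,-13.1],0,0],[[-17.6,0,-13.1],0,0]]}}

```text
time_s: 7.7
eef_pos: [529.5, 5.0, 145.3]
ee_rot: [0.0, 0.041, 0.999, -0.0]
force: [-4.1, -0.7, -0.9]
grip_width: 0.093
```

{"name": "move_arm", "arguments": {"series": [[[-5,0,-2.3],0,0],[[-10.3,0,-4],0,0],[[-15.6,0,-5.4],0,0],[[-15.6,0,-5.4],0,0]]}}

```text
time_s: 8.2
eef_pos: [545.0, 3.7, 150.7]
ee_rot: [0.0, 0.041, 0.999, -0.0]
force: [-4.1, -0.1, 0.8]
grip_width: 0.097
```

```bash
python3 - <<'E'
from rig import ctrl
import cv2
for n in ["wrist","scene"]:
    p,d=ctrl.capture(n);cv2.imwrite(f"pics/{n}5.png",p[:,:,::-1] if n=="wrist" else cv2.resize(p[150:270,190:350,::-1],None,fx=4,fy=4))
s=ctrl.sense();print(s['force'],s['wrist_torque'],s['eef_pos'],s['time_s'])
E
```

```text
[-2.78960294 -0.39081906 -0.12707397] [-0.01753484  0.62181294 -0.01526306] [544.88692725   3.69665807 150.68235973] 8.3
```

View pics/wrist5.png

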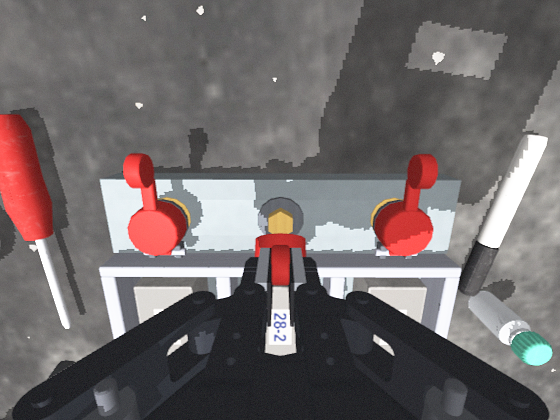

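View pics/scene5.png

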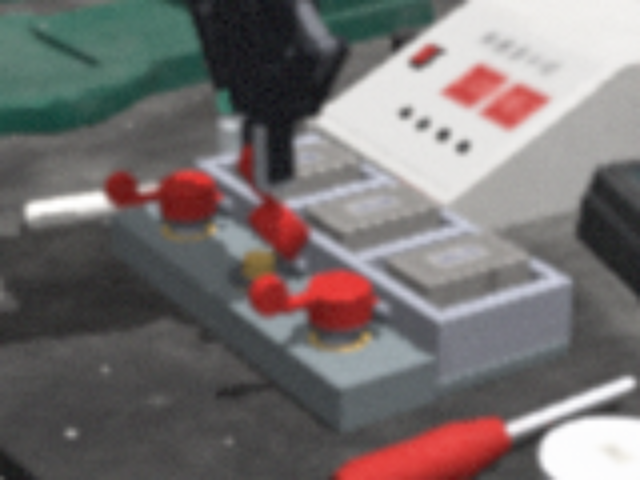

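The bolt is uncovered at wrist pixel (281,218), and the cap stands at about 60°. I'll go about 8° further for margin.

{"name": "move_arm", "arguments": {"series": [[[-3,0,-0.5],0,0],[[-5.5,0,-0.9],0,0],[[-9,0,-1.2],0,0],[[-9,0,-1.2],0,0],[[-9,0,-1.2],0,0]]}}

```text
time_s: 8.93
eef_pos: [553.6, 3.0, 151.9]
ee_rot: [0.0, 0.041, 0.999, -0.0]
force: [-4.3, -0.4, 3.4]
grip_width: 0.093
```

```bash
python3 - <<'E'
from rig import ctrl
from h import *
m=ctrl.camera_model("wrist");p,d=ctrl.capture("wrist");cv2.imwrite("pics/wrist6.png",p[:,:,::-1])
P=cloud(dict(p=p,d=d,**m));k,l,st,c=cv2.connectedComponentsWithStats(redmask(p).astype(np.uint8))
for i in range(1,k):
    if st[i,4]>80: print(st[i],np.round(np.nanmedian(P[l==i],0),1),np.round(np.nanpercentile(P[l==i],[3,97],axis=0)).tolist())
p,d=ctrl.capture("scene");cv2.imwrite("pics/scene6.png",cv2.resize(p[150:270,190:350,::-1],None,fx=4,fy=4))
p,d=ctrl.capture("side");cv2.imwrite("pics/side6.png",cv2.resize(p[140:290,200:360,::-1],None,fx=4,fy=4))
s=ctrl.sense();print(s['force'],s['grip_width'],s['eef_pos'],s['time_s'])
E
```

```text
[   0  101   51  129 4576] [ 499.9 -171.8   22.3] [[457.0, -186.0, 11.0], [538.0, -167.0, 28.0]]
[ 122  138   64  105 3020] [521.4 -70.2  54.3] [[484.0, -87.0, 42.0], [544.0, -59.0, 68.0]]
[ 375  138   64  105 3624] [535.5  83.8  54.2] [[498.0, 69.0, 41.0], [557.0, 96.0, 68.0]]
[ 255  226   51   57 1753] [544.5   4.3  66.3] [[537.0, -10.0, 58.0], [554.0, 18.0, 104.0]]
[-4.69136568  0.20284475  4.15543609] 0.09763187750066793 [553.65993891   2.96616843 151.83250478] 9.075
```

View pics/wrist6.png

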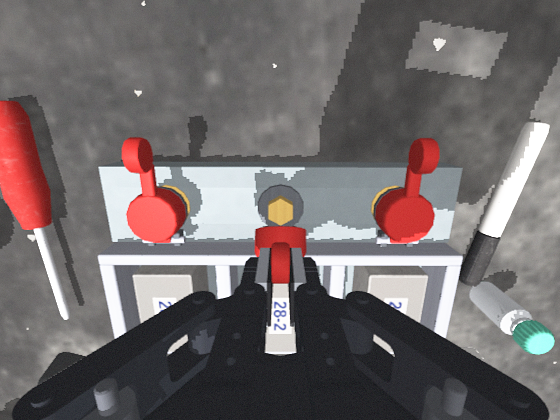

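View pics/side6.png

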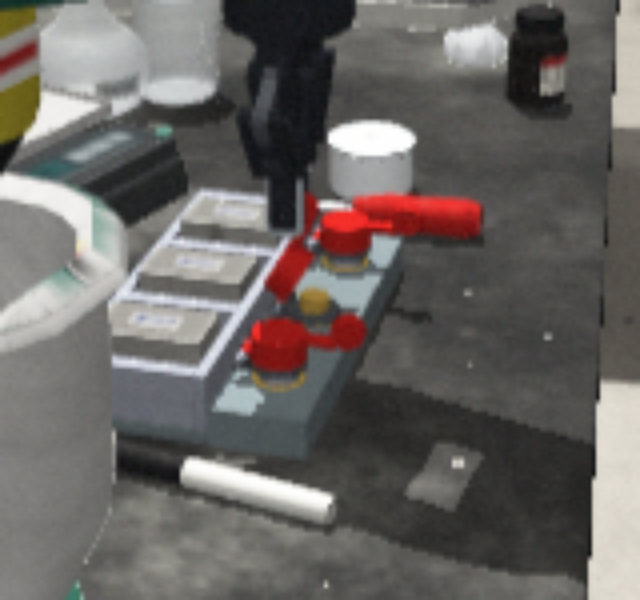

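View pics/scene6.png

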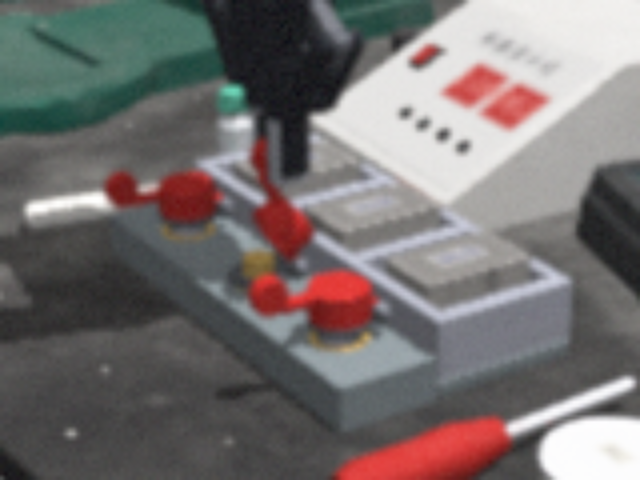

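```bash
python3 - <<'E'
from rig import ctrl
from h import *
for n in ["wrist","scene","side"]:
    m=ctrl.camera_model(n);p,d=ctrl.capture(n)
    P=cloud(dict(p=p,d=d,**m));Q=P[redmask(p)]
    c,s=np.cos(-.082),np.sin(-.082)
    X=(Q[:,:2]-[538,6])@np.array([[c,-s],[s,c]]);Q=np.c_[X,Q[:,2]]
    Q=Q[(abs(Q[:,1])<22)&(abs(Q[:,0])<40)&(Q[:,2]>30)]
    print(n,len(Q))
    for z in range(30,110,6):
        A=Q[(Q[:,2]>=z)&(Q[:,2]<z+6)]
        if len(A)>3: print(z,len(A),np.round(np.percentile(A[:,0],[5,50,95]),1),np.round(np.percentile(A[:,1],[5,95]),1))
print(ctrl.sense()['force'])
E
```

```text
wrist 1755
54 152 [ 4.2  8.5 17. ] [-16.9  13.9]
60 682 [ 2.4  7.1 17.4] [-14.6  12.1]
66 158 [ 6.9  9.3 12.7] [-9.   6.4]
78 10 [2.4 2.6 3. ] [-3.1  1.1]
84 8 [-0.   5.   5.8] [-6.   1.4]
90 70 [-1.5 -0.9 -0.2] [-4.7  2.7]
96 261 [-0.8  1.  14.1] [-5.  3.]
102 400 [ 2.9  7.4 13.4] [-4.9  2.5]
108 10 [5.  5.8 7.8] [-5.2 -5.1]
scene 144
36 12 [12.6 16.8 18.4] [-13.8  10.5]
42 9 [11.2 12.8 15.1] [-17.1  12. ]
48 22 [ 6.6 12.1 20.3] [-17.7  12.3]
54 29 [ 2.8 10.5 20.3] [-19.1  -8.5]
60 38 [ 2.2  8.6 16.7] [-15.2   1.1]
66 10 [ 7.4  9.9 12.6] [-7.2 -0. ]
72 4 [5.8 6.5 8.4] [-5.9 -3.7]
90 6 [-1.7 -0.6  1.6] [-7.6 -3.4]
96 7 [-0.3  0.5  2.7] [-7.3 -1. ]
side 117
36 5 [15.  16.9 18.7] [ 9.1 12.9]
42 11 [11.8 16.5 22.9] [11.2 14.4]
48 16 [ 9.2 15.2 22.9] [12.1 17.8]
54 22 [ 3.7 12.2 19.5] [ 6.5 14.2]
60 26 [ 3.9  9.8 17.5] [-2.7 13.2]
66 7 [10.  12.5 14.6] [0.4 6.2]
72 4 [ 5.2  7.2 11. ] [1.6 3.7]
78 4 [3.4 4.4 5.1] [-3.5  1.8]
84 4 [2.6 3.8 4.8] [0.3 2.6]
90 9 [-1.3  2.2  4.1] [-1.3  6. ]
96 7 [0.3 2.  5.1] [-7.   4.4]
[-5.1481272   0.61083761  5.13481197]
```

Fit check: tab centre is about (9, 94) mm in mould x and z, so the cap is about 62° open. The fingers have slid about 7 mm forward on the tab. I'll grip harder and ease off the pressing force.

{"name": "move_arm", "arguments": {"series": [[[0,0,0],0,0],[[0,0,0],0,0],[[0,0,-0.7],0,0],[[0,0,-0.7],0,0]], "force": 60}}

```text
time_s: 9.72
eef_pos: [553.5, 3.0, 151.9]
ee_rot: [-0.0, 0.041, 0.999, 0.0]
force: [-2.9, -0.1, -2.0]
grip_width: 0.089
```

```bash
cat > chk.py <<'E'
from rig import ctrl
from h import *
m=ctrl.camera_model("wrist");p,d=ctrl.capture("wrist")
P=cloud(dict(p=p,d=d,**m));Q=P[redmask(p)]
c,s=np.cos(-.082),np.sin(-.082)
X=(Q[:,:2]-[538,6])@np.array([[c,-s],[s,c]]);Q=np.c_[X,Q[:,2]]
Q=Q[(abs(Q[:,1])<22)&(abs(Q[:,0])<40)&(Q[:,2]>30)]
for z in range(54,112,6):
    A=Q[(Q[:,2]>=z)&(Q[:,2]<z+6)]
    if len(A)>3: print(z,len(A),np.round(np.percentile(A[:,0],[5,50,95]),1))
s=ctrl.sense();print(s['force'],s['grip_width'],s['eef_pos'],s['time_s'])
E
python3 chk.py
```

```text
54 159 [ 4.1  8.8 17.1]
60 714 [ 2.4  7.4 17.7]
66 122 [ 6.   9.6 12.7]
78 10 [2.2 2.5 2.8]
84 6 [-0.2  4.8  5.3]
90 77 [-1.7 -1.  -0.3]
96 267 [-0.9  1.  14. ]
102 354 [ 3.   7.6 13. ]
108 10 [5.4 6.6 8.2]
[-3.64005241 -0.90722069 -2.4340276 ] 0.08855054550631854 [553.48737345   3.01420482 151.85911359] 9.775
```

{"name": "move_arm", "arguments": {"series": [[[0,0,0],0,0],[[0,0,0],0,0],[[0,0,0],0,0],[[0,0,0],0,0],[[0,0,0],0,0],[[0,0,0],0,0],[[0,0,0],0,0],[[0,0,0],0,0]]}}

```text
time_s: 10.78
eef_pos: [553.6, 3.0, 152.3]
ee_rot: [-0.0, 0.041, 0.999, 0.0]
force: [-2.9, -0.2, -7.3]
grip_width: 0.086
```

```bash
python3 chk.py
```

```text
54 139 [ 4.5  9.1 17.3]
60 683 [ 2.5  7.2 18. ]
66 178 [ 6.8  9.3 12.8]
78 11 [2.3 2.7 4.3]
84 5 [0.  4.7 5.4]
90 69 [-1.5 -0.9 -0.1]
96 237 [-0.9  0.7  3.9]
102 391 [ 2.6  7.  13.2]
108 12 [4.9 6.8 8.8]
[-2.9713416  -0.59238247 -7.2312444 ] 0.08893962782606801 [553.5751534    3.00843965 152.26739112] 10.825
```

The angle is steady, but the upward pull has crept to 7 N, which could raise the bolt. I'll ease down a little.

{"name": "move_arm", "arguments": {"series": [[[0,0,0.4],0,0],[[0,0,0.4],0,0],[[0,0,0.4],0,0],[[0,0,0.4],0,0],[[0,0,0.4],0,0],[[0,0,0.4],0,0],[[0,0,0.4],0,0],[[0,0,0.4],0,0]]}}

```text
time_s: 11.82
eef_pos: [553.7, 3.0, 152.1]
ee_rot: [0.0, 0.041, 0.999, -0.0]
force: [-5.0, -0.3, 2.9]
grip_width: 0.092
```

```bash
python3 chk.py
```

```text
54 145 [ 4.5  8.9 16.8]
60 689 [ 2.3  7.2 17.9]
66 179 [ 6.3  9.4 12.8]
78 12 [2.5 2.8 3.1]
84 7 [0.5 4.7 5.6]
90 61 [-1.4 -0.9 -0.3]
96 239 [-0.9  0.6  6.1]
102 396 [ 2.5  7.  13.4]
108 13 [4.8 6.8 8.8]
[-4.9431611   0.14257134  3.66910606] 0.08666677882678075 [553.72423858   2.9778932  152.14595409] 11.875
```

The cap profile has not changed and the vertical force is now slightly downward (3 N). Handing in.

```bash
python3 -c "
from rig import ctrl
print(ctrl.finish_job())
s=ctrl.sense();print(s['force'],s['grip_width'],s['eef_pos'])"
```

```text
the job is handed in; nothing more can be done
None
the job is handed in; nothing more can be done
```

The middle bolt is the loose one. Its cap is pinched by the tab and held about 62° open, and I handed the job in at about 12 s without letting go.

- **Finding the bolt:** I tapped only the middle cap. It sank 7 mm and bottomed at 9.6 N, and its top read 47 mm against 54 mm for the two side caps, so I did not tap the others.
- **Opening:** I swung the cap along its hinge arc with the tool upright. The bolt under it is uncovered in the last wrist picture.
- **Last checks:** The cap's profile did not change over the final 2 s of holding. The grip was 60 N at an opening of 0.09, and the force on the tool was about 6 N. Both side caps were shut, and the screwdriver, tin, marker and vial looked undisturbed.

Two things were not as planned:

- **Slip on the tab:** The fingers slid about 7 mm along the tab during the swing. I had aimed for about 68°, and the pads now hold the tab off-centre.
- **Upward pull:** It reached about 7 N while holding, above the 6 N that can lift the bolt, so I eased it to about 3 N downward. The cap's profile showed no rise, but I did not measure the bolt's depth again.

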